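# Uncover the fuse box in the fume hood

### The arm

A 6-joint arm with a two-finger parallel gripper is mounted at the origin on the work surface. World frame = base frame: x ahead of the robot, y to its left, z up, the work surface at z = 0. Lengths are in m, angles in rad, forces in N, time in s.
With the tool pointing down it reaches from about 0.3 to 0.775 m from the base axis. Payload 14.6 kg.
Tool frame: the origin (TCP) lies midway between the tips of the shut fingers; the grasp point (between the pads) lies 19 mm behind it (ctrl.grip_depth is the distance from the TCP to the grasp point, in m); z points along the fingers, x is the direction in which the jaws open and shut, and the axes are right-handed (so a half turn about z gives the same grasp; the last joint's range is limited). The gripper opens to 94 mm and grips with 3 to 60 N. Pads are 16 mm wide; open, the fingers measure 119 mm over their backs; the gripper's body (75 mm by 177 mm) begins 78 mm behind the grasp point.
Start: joints at [1.056, 0.3, 1.521, -0, 1.321, -0.067], TCP at [0.238, 0.496, 0.205] pointing down, gripper open.
Joint ranges: [-3.03, 3.03], [-0.79, 2.21], [0.23, 2.52], [-1.04, 4.18], [0, 3.07], [-2.55, 2.55]. Speed limits (rad/s): [2.22, 2.22, 2.57, 3.14, 3.14, 3.14].

### API

Orientations are given as [roll, pitch, yaw] about the fixed x, y, z axes, in that order (R = Rz(yaw) Ry(pitch) Rx(roll)).
In Python, from station import ctrl gives the robot as it stands.
- The arm moves only by the tool play_rows, never from a script. Its argument "steps" is a list that holds one entry, the list of rows, each a list of 7 numbers: the shift along the tool's x, y, z in cm, then the turn, a rotation vector about the tool's x, y, z in rad, then the opening, from 0 (shut) to 1 (fully open). In form: [[[x, y, z, ax, ay, az, hand], ...]]. A call has 1 to 20 rows; each row is the pose to reach, as a shift and turn from the pose measured when the call began, along the tool's axes at that moment; what a row does not reach only later rows make up. A row lasts 1/12 s, in which the tool goes at most 41.7 mm and 7.16 degrees, less where a joint would pass 70% of its speed; a pose out of reach is approached as far as the arm can. A call with a gripper value outside its range is refused whole. The fingers move at their own pace and stop on an object; "force" is the grip in N (left out, the last holds). Time passes only in rows, so rows that repeat a pose let the fingers close. It gives the time, the measured TCP pose, the force and the opening at its end, in the units of the state.
- ctrl.get_obs(): the state, without advancing time (a new reading comes with each control period).
- ctrl.camera(name): name is "scene" or "top" or "wrist"; returns a dict with "frame" (480x640x3 uint8, blue, green, red), "fovy" (degrees; the focal length in pixels is half the picture's height over the tangent of half this angle, whatever the lens; pixels are square), "cx", "cy" (the principal point, pixels), "D" ([k1, k2, p1, p2, k3] as OpenCV has them; the pictures are not rectified), "world_to_cam" (4x4, takes a point from world to camera coordinates). Camera axes: x right, y up, looking along -z (the intrinsics and any distortion apply to the point x, -y, -z); pixel columns grow to the right and rows downward; lengths in m; the calibration is good to about 2 mm. A picture is of the moment at which its call begins. There is no depth.
- ctrl.hand_in(): hands the job in, once; it reports no verdict.
The state is a dict: "time_s": time; "qpos": joint angles; "joint_vel": joint speeds; "tau": joint torques, N m; "ee_pos": TCP position; "eef_rot": TCP orientation; "force": force on the tool from outside, world axes, zero at the start; "moment": the same for the moment, N m; "grip_width": finger opening in m.
Only numpy, scipy, OpenCV 4.12 (cv2) and the standard library are available. Lean on these libraries where they do the work, as an engineer would, in place of code of your own. Each camera call takes 0.05 s, during which the arm holds its last target. There are 200 camera calls.

### The job

Open the long fuse box on the fume-hood bench: lift its loose cover plate straight up off the two pins by the grip, and set it down gently (do not drop it), flat and grip up, in the middle of the pale bench mat. Leave the cover of the square junction box where it is.

Things in the scene. Friction and masses are not known exactly. Their poses are not given: they have to be found in the camera images.
- cover_grip (a point): Grip of the long fuse box's loose cover: bare aluminium plate 140 x 90 x 5 mm, about 0.16 kg, with a solid black upright bar along the middle of its top, 70 mm long, 12 mm wide, 32 mm high. The point is the bar's middle, 16 mm above the plate's upper face, 16 mm below the bar's top, 21 mm above the plate's underside. x runs along plate and bar, y across the bar, z up.
- long_box: Long fuse box: fixed grey open-topped housing, 140 x 90 mm, 55 mm high. Origin at the middle of its underside, on the bench; x along its length, z up. Two upright 6 mm steel pins on its rim at x = -58 and +58 mm rise 12 mm above the rim through 12 mm holes in the cover, which lies loose on the rim; nothing latches it.
- mat: Pale grey flat bench mat, 200 x 150 mm, 3 mm thick, fixed to the dark bench and empty. Origin at the middle of its underside, on the bench; x along its 200 mm length, z up.
- square_knob (a point): Middle of the round black knob (26 mm diameter, 30 mm high) on the loose 90 x 90 mm aluminium cover of the square junction box, a bystander of the same height as the fuse box, 55 mm. The point is 20 mm above that plate's underside.
Mind the look-alikes: they are no part of the job. Leave any blue or red look-alike of the long_box alone.

How it is judged:
By the outcome, as a careful person would: the job done as asked, in the order asked, and still so for the second after the job is handed in, with the robot touching nothing.
It also fails if it takes over 42 s, if anything falls off the work surface, if the arm or the gripper's body presses on something with over 40 N, if the wrist force passes 120 N, or if a joint passes its speed limit or range.

## Working session

There is one attempt and no reset: what is moved stays moved. The work goes in short steps, Python scripts to look and compute and a tool call to move; the robot and the scene stay as the last step left them, time stands still between calls to the robot, and variables do not carry over. Pictures are saved under pics/ and viewed, about 8 in all and at most 12, crops included, and the job is handed in when it is done.

Besides the shell and the picture viewer there is one more tool, called after "Request:" as a command line: name --argument value ..., lists and objects as JSON in quotes. play_rows: Moves the arm, as the interface text tells. Its arguments: {"type":"object","properties":{"steps":{"type":"array"},"force":{"type":"number"}},"required":["steps"]}

```bash
mkdir -p pics; ls; cat > h.py <<'E'
import numpy as np, cv2
from station import ctrl
from scipy.spatial.transform import Rotation as R
def shot(n,f):
    c=ctrl.camera(n); cv2.imwrite(f'pics/{f}.png',c['frame']); np.save(f'pics/{f}.npy',{k:c[k] for k in c if k!='frame'},allow_pickle=True); return c
def load(f): return np.load(f'pics/{f}.npy',allow_pickle=True).item()
def K(c):
    f=240/np.tan(np.radians(c['fovy'])/2); return np.array([[f,0,c['cx']],[0,f,c['cy']],[0,0,1.]])
def ray(c,uv):
    p=cv2.undistortPoints(np.array([[uv]],float),K(c),np.array(c['D'],float))[0,0]
    M=np.array(c['world_to_cam']); d=M[:3,:3].T@np.array([p[0],-p[1],-1]); o=-M[:3,:3].T@M[:3,3]; return o,d/np.linalg.norm(d)
def atz(c,uv,z):
    o,d=ray(c,uv); return o+d*(z-o[2])/d[2]
def tri(obs):
    A=np.zeros((3,3));b=np.zeros(3);L=[]
    for c,uv in obs:
        o,d=ray(c,uv);P=np.eye(3)-np.outer(d,d);A+=P;b+=P@o;L.append((o,P))
    x=np.linalg.solve(A,b); return x,[round(1e3*np.linalg.norm(P@(x-o)),1) for o,P in L]
def proj(c,X):
    M=np.array(c['world_to_cam']);p=M[:3,:3]@X+M[:3,3]; p=p*[1,-1,-1]
    return cv2.projectPoints(p.reshape(1,1,3),np.zeros(3),np.zeros(3),K(c),np.array(c['D'],float))[0].ravel()
E
python3 -c "
from h import *
for n in ['scene','top','wrist']:
    c=shot(n,n+'0'); print(n,c['fovy'],c['cx'],c['cy'],c['D'],np.round(ray(c,(320,240)),2).tolist())
o=ctrl.get_obs();print(o, ctrl.grip_depth)
"
```

```text
pics
scene 44.13763036082534 316.1779815876489 247.9074568801181 [-0.1470609  0.         0.         0.         0.       ] [[1.13, 0.03, 0.97], [-0.55, -0.03, -0.83]]
top 49.17239201278267 317.02771012347375 246.86713895257833 [-0.11403122  0.          0.          0.          0.        ] [[0.34, 0.01, 1.08], [0.22, -0.03, -0.97]]
wrist 70.82516975487846 315.2859459467317 243.34535450023006 [-0.04029905  0.          0.          0.          0.        ] [[0.18, 0.52, 0.38], [0.2, -0.08, -0.98]]
{'time_s': 0.15, 'qpos': array([ 1.05638082e+00,  3.00339449e-01,  1.52140260e+00,  1.87911448e-05,
        1.32072746e+00, -6.66093291e-02]), 'joint_vel': array([ 0.00095631, -0.00125483, -0.00265599, -0.00093137, -0.0019284 ,
        0.00189028]), 'tau': array([ 4.71008607e-04, -5.31958258e+01, -3.52820420e+01,  7.08566490e-02,
        2.36249180e-02, -7.50625486e-05]), 'ee_pos': array([0.2380516 , 0.49559973, 0.20503406]), 'eef_rot': array([-3.14151613e+00,  8.73707350e-04,  1.12298552e+00]), 'force': array([-0.30716368, -0.40887362, -0.52285403]), 'moment': array([ 0.03330487,  0.05977545, -0.01530763]), 'grip_width': 0.09371630302483992} 0.0188
```

View pics/top0.png

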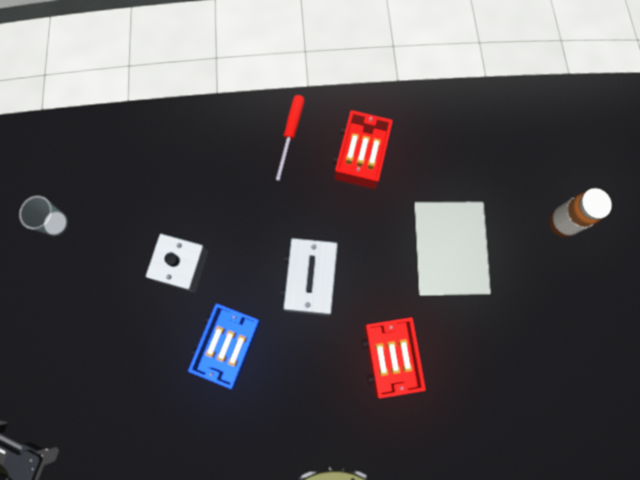

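View pics/scene0.png

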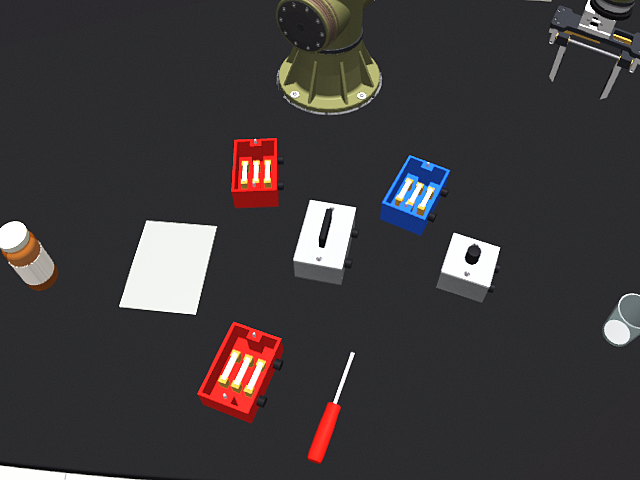

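The top view shows five boxes:
- the aluminium plate with a bar grip at (311,275)
- the square box with a round knob at (175,262)
- an open blue box at (224,345)
- open red boxes at (364,148) and (395,357)

The mat is at (452,248). By its description the target is (311,275), which is (326,235) in the scene view. Next I'll measure the corners in both views and make one close crop.

```bash
cat > m.py <<'E'
from h import *
def quad(f,seed,thr=None):
    g=cv2.cvtColor(cv2.imread(f'pics/{f}.png'),cv2.COLOR_BGR2GRAY)
    thr=thr or 0.8*np.median(g[seed[1]-3:seed[1]+4,seed[0]-3:seed[0]+4])
    n,l=cv2.connectedComponents((g>thr).astype(np.uint8)); m=(l==l[seed[1],seed[0]]).astype(np.uint8)
    ct=max(cv2.findContours(m,cv2.RETR_EXTERNAL,cv2.CHAIN_APPROX_NONE)[0],key=cv2.contourArea)
    q=cv2.approxPolyDP(cv2.convexHull(ct),0.05*cv2.arcLength(ct,True),True)[:,0].astype(np.float32)
    q=cv2.cornerSubPix(g,q.reshape(-1,1,2).copy(),(4,4),(-1,-1),(3,50,.01))[:,0] if len(q)==4 else q
    return thr,q
def match(f1,q1,f2,q2,z):
    a=np.array([atz(load(f1),p,z) for p in q1]); b=np.array([atz(load(f2),p,z) for p in q2])
    X=[]
    for i in range(len(a)):
        j=np.argmin(np.linalg.norm(b-a[i],axis=1)); x,r=tri([(load(f1),q1[i]),(load(f2),q2[j])]); X.append(x); print(np.round(x*1e3,1),r)
    return np.array(X)
def rect(X):
    X=np.array(X); e=[X[(i+1)%4]-X[i] for i in range(4)]; L=[np.linalg.norm(v) for v in e]; k=int(np.argmax(L))
    print('mid',np.round(X.mean(0)*1e3,1),'sides',np.round(np.array(L)*1e3,1),'yaw',np.round(np.arctan2(e[k][1]-e[k-2][1],e[k][0]-e[k-2][0]),3))
E
python3 -c "
from m import *
for nm,st,ss,z in [('plate',(298,265),(315,222),.06),('mat',(452,248),(170,265),.003)]:
    t1,a=quad('top0',st);t2,b=quad('scene0',ss);print(nm,t1,t2,a.round(1).tolist(),b.round(1).tolist())
    if len(a)==len(b)==4: rect(match('top0',a,'scene0',b,z))
t=cv2.imread('pics/top0.png')[225:325,260:360];s=cv2.imread('pics/scene0.png')[190:290,275:375]
cv2.imwrite('pics/crop1.png',cv2.resize(np.hstack([t,s]),None,fx=4,fy=4,interpolation=cv2.INTER_CUBIC))
"
```

```text
plate 185.60000000000002 203.20000000000002 [[291.20001220703125, 238.10000610351562], [336.6000061035156, 242.60000610351562], [330.29998779296875, 313.29998779296875], [283.3999938964844, 308.70001220703125]] [[309.6000061035156, 199.39999389648438], [355.70001220703125, 207.10000610351562], [341.79998779296875, 268.5], [292.5, 259.6000061035156]]
[580.2  39.4  59.3] [np.float64(0.8), np.float64(0.8)]
[564.  -50.5  59.1] [np.float64(0.5), np.float64(0.5)]
[425.4 -26.1  59.4] [np.float64(0.7), np.float64(0.7)]
[441.2  63.8  59.2] [np.float64(0.7), np.float64(0.7)]
mid [502.7   6.6  59.2] sides [ 91.3 140.7  91.3 141.1] yaw -0.174
mat 174.4 195.20000000000002 [[482.8999938964844, 201.8000030517578], [490.1000061035156, 293.5], [419.20001220703125, 295.0], [414.3999938964844, 201.8000030517578]] [[146.10000610351562, 219.89999389648438], [216.6999969482422, 225.8000030517578], [195.10000610351562, 314.5], [118.4000015258789, 306.29998779296875]]
[ 642.9 -378.2    1.1] [np.float64(0.9), np.float64(0.9)]
[ 443.5 -364.     2.4] [np.float64(1.2), np.float64(1.2)]
[ 453.  -214.7    1.1] [np.float64(1.0), np.float64(1.0)]
[ 653.5 -228.2    1.4] [np.float64(0.7), np.float64(0.7)]
mid [ 548.2 -296.3    1.5] sides [199.9 149.5 201.  150.4] yaw -0.069
```

View pics/crop1.png

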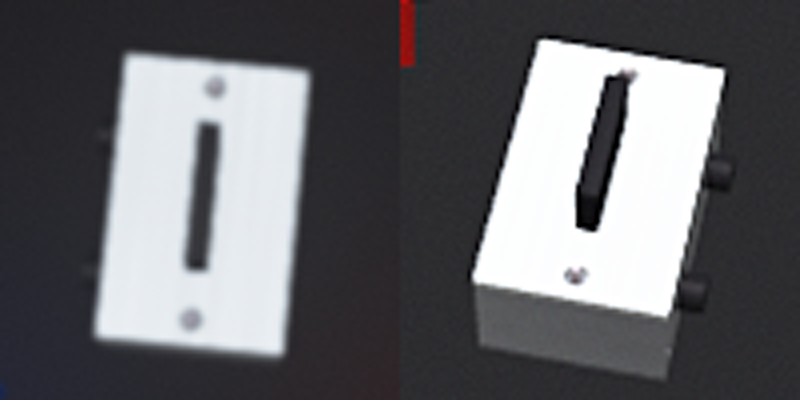

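Both views show a 141 x 91 mm plate with a bar and two pins. The measured top height of 59 mm fits the stated 60, and the mat measures 200 x 150 mm. The choice is confirmed, so I'll work out the hover.

```bash
cat >> h.py <<'E'
def delta(p,yaw):
    o=ctrl.get_obs(); R0=R.from_euler('xyz',o['eef_rot']); R1=R.from_euler('xyz',[np.pi,0,yaw])
    print('t',round(o['time_s'],2),'shift cm',np.round(100*R0.inv().apply(np.array(p)-o['ee_pos']),2),'turn',np.round((R0.inv()*R1).as_rotvec(),3),'w',o['grip_width'],'F',np.round(o['force'],1),'ee',np.round(o['ee_pos'],4))
E
python3 -c "
from h import *
delta([.5027,.0066,.17],1.397)"
```

```text
t 0.15 shift cm [-32.62  45.03   3.53] turn [-0.     0.001 -0.274] w 0.09371630302483992 F [-0.3 -0.4 -0.5] ee [0.2381 0.4956 0.205 ]
```

Request:
play_rows --steps '[[[-0.7, 0.9, 0, 0, 0, -0.005, 1], [-2, 2.7, 0.2, 0, 0, -0.016, 1], [-3.6, 5, 0.4, 0, 0, -0.03, 1], [-5.5, 7.7, 0.6, 0, 0, -0.047, 1], [-7.5, 10.4, 0.8, 0, 0, -0.063, 1], [-9.5, 13.1, 1, 0, 0, -0.08, 1], [-11.4, 15.8, 1.2, 0, 0, -0.096, 1], [-13.4, 18.5, 1.5, 0, 0, -0.112, 1], [-15.3, 21.2, 1.7, 0, 0, -0.13, 1], [-17.3, 23.9, 1.9, 0, 0, -0.145, 1], [-19.2, 26.6, 2.1, 0, 0, -0.16, 1], [-21.2, 29.3, 2.3, 0, 0, -0.178, 1], [-23.2, 32, 2.5, 0, 0, -0.195, 1], [-25.1, 34.7, 2.7, 0, 0, -0.21, 1], [-27.1, 37.4, 2.9, 0, 0, -0.227, 1], [-29, 40, 3.1, 0, 0, -0.244, 1], [-30.7, 42.3, 3.3, 0, 0, -0.258, 1], [-32, 44.1, 3.4, 0, 0, -0.269, 1], [-32.6, 45, 3.5, 0, 0, -0.274, 1], [-32.6, 45, 3.5, 0, 0, -0.274, 1]]]'

```text
time_s: 1.82
ee_pos: [0.5026, 0.0052, 0.1698]
eef_rot: [-3.141, 0.001, 1.395]
force: [0.8, 0.3, -0.2]
grip_width: 0.0941
```

```bash
python3 -c "
from h import *
c=shot('wrist','w1'); delta([.5027,.0066,.065],1.397)
for X in [(.5027,.0066,.06),(.5027,.0066,.092)]: print(proj(c,np.array(X)))
"
```

```text
t 1.87 shift cm [ 0.03  0.06 10.5 ] turn [-0.001  0.001 -0.002] w 0.09411171055222213 F [-0.4  0.  -0.2] ee [0.5022 0.0064 0.17  ]
[317.82521937 241.30002404]
[318.06040711 250.42138059]
```

View pics/w1.png

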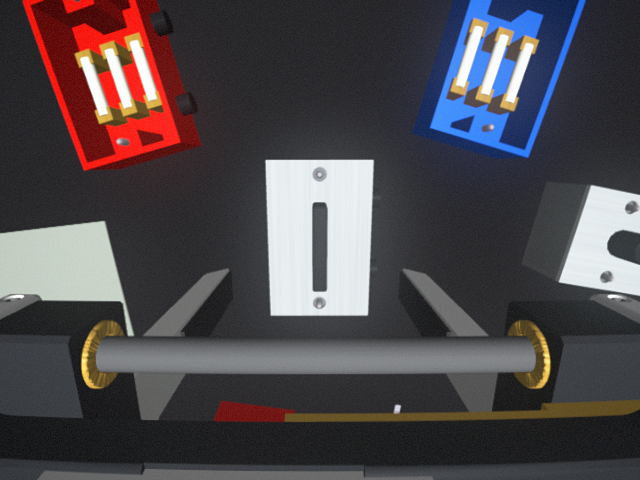

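The wrist view shows the plate with its bar at (320,247), centred between the fingers, and pins at (319,174) and (319,302). The bar sits within 2 px (about 1.5 mm) of the prediction. I'll check the position once from this view.

```bash
python3 -c "
from m import *
t,q=quad('w1',(290,200)); c=load('w1'); print(t,q)
X=np.array([atz(c,p,.06) for p in q]); rect(X)
g=cv2.cvtColor(cv2.imread('pics/w1.png'),cv2.COLOR_BGR2GRAY)[195:298,300:340]
m=(g<120).astype(np.uint8); n,l,s,ce=cv2.connectedComponentsWithStats(m); k=1+np.argmax(s[1:,4]); print(s[k],ce[k]+[300,195], atz(c,ce[k]+[300,195],.09))
print(tri([(load('top0'),(310.5,274)),(c,ce[k]+[300,195])]))
"
```

```text
188.8 [[373.21066 159.41342]
 [367.2642  315.01938]
 [270.28577 315.15814]
 [264.9577  159.53534]]
mid [503.    7.5  60. ] sides [139.4  89.5 139.5  89.7] yaw 2.966
[  13    8   14   88 1225] [319.46367347 246.60244898] [0.50035274 0.00814372 0.09      ]
(array([0.50169987, 0.0068074 , 0.08290399]), [np.float64(1.2), np.float64(1.2)])
```

Request:
play_rows --steps '[[[0.1, 0.1, 1, 0, 0, 0, 1], [0.1, 0.1, 2, 0, 0, 0, 0.8], [0.1, 0.1, 3.5, 0, 0, 0, 0.6], [0.1, 0.1, 5, 0, 0, 0, 0.5], [0.1, 0.1, 6.5, 0, 0, 0, 0.5], [0.1, 0.1, 8, 0, 0, 0, 0.5], [0.1, 0.1, 9, 0, 0, 0, 0.5], [0.1, 0.1, 9.7, 0, 0, 0, 0.5], [0.1, 0.1, 10.2, 0, 0, 0, 0.5], [0.1, 0.1, 10.5, 0, 0, 0, 0.5], [0.1, 0.1, 10.5, 0, 0, 0, 0.5], [0.1, 0.1, 10.5, 0, 0, 0, 0.35], [0.1, 0.1, 10.5, 0, 0, 0, 0.25], [0.1, 0.1, 10.5, 0, 0, 0, 0.2], [0.1, 0.1, 10.5, 0, 0, 0, 0.15], [0.1, 0.1, 10.5, 0, 0, 0, 0.1], [0.1, 0.1, 10.5, 0, 0, 0, 0], [0.1, 0.1, 10.5, 0, 0, 0, 0], [0.1, 0.1, 10.5, 0, 0, 0, 0], [0.1, 0.1, 10.5, 0, 0, 0, 0]]]' --force 25

```text
time_s: 3.53
ee_pos: [0.5033, 0.0072, 0.0651]
eef_rot: [-3.141, 0.001, 1.395]
force: [-0.8, 0.4, 3.6]
grip_width: 0.0122
```

The fingers closed on the 12 mm bar. Next is a straight lift, slow until it clears the pins.

Request:
play_rows --steps '[[[0, 0, -0.2, 0, 0, 0, 0], [0, 0, -0.5, 0, 0, 0, 0], [0, 0, -0.8, 0, 0, 0, 0], [0, 0, -1.1, 0, 0, 0, 0], [0, 0, -1.5, 0, 0, 0, 0], [0, 0, -2, 0, 0, 0, 0], [0, 0, -2.6, 0, 0, 0, 0], [0, 0, -3.3, 0, 0, 0, 0], [0, 0, -4, 0, 0, 0, 0], [0, 0, -4.8, 0, 0, 0, 0], [0, 0, -5.6, 0, 0, 0, 0], [0, 0, -6.4, 0, 0, 0, 0], [0, 0, -7.1, 0, 0, 0, 0], [0, 0, -7.6, 0, 0, 0, 0], [0, 0, -7.9, 0, 0, 0, 0], [0, 0, -8, 0, 0, 0, 0], [0, 0, -8, 0, 0, 0, 0]]]'

```text
time_s: 4.95
ee_pos: [0.5033, 0.0073, 0.1452]
eef_rot: [-3.141, 0.001, 1.395]
force: [0.1, -0.1, -1.2]
grip_width: 0.0116
```

```bash
python3 -c "
from m import *
c=shot('wrist','w2'); delta([.5482,-.2963,.145],-.069+np.pi/2)
shot('scene','scene2')
a=cv2.imread('pics/w2.png');b=cv2.imread('pics/scene2.png')
cv2.imwrite('pics/v2.png',cv2.resize(np.hstack([a[120:420,160:480],b[130:430,180:500]]),None,fx=1.2,fy=1.2))
"
```

```text
t 5.0 shift cm [-29.11   9.72   0.  ] turn [-0.001  0.001 -0.106] w 0.011534676040250685 F [-0.4 -1.3 -2.3] ee [0.5032 0.0073 0.1449]
```

View pics/v2.png

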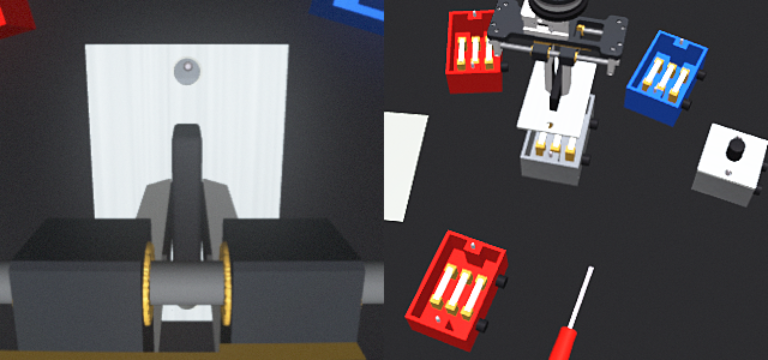

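The plate is off the pins and hanging level, with the open housing and its fuses visible below. Now I'll carry it over the mat.

Request:
play_rows --steps '[[[-0.3, 0.1, 0, 0, 0, 0, 0], [-0.9, 0.3, 0, 0, 0, -0.003, 0], [-2, 0.7, 0, 0, 0, -0.007, 0], [-3.5, 1.2, 0, 0, 0, -0.013, 0], [-5.2, 1.7, 0, 0, 0, -0.019, 0], [-7, 2.3, 0, 0, 0, -0.025, 0], [-9, 3, 0, 0, 0, -0.033, 0], [-11, 3.7, 0, 0, 0, -0.04, 0], [-13.1, 4.4, 0, 0, 0, -0.048, 0], [-15.1, 5, 0, 0, 0, -0.055, 0], [-17.2, 5.7, 0, 0, 0, -0.063, 0], [-19.2, 6.4, 0, 0, 0, -0.07, 0], [-21.2, 7.1, 0, 0, 0, -0.077, 0], [-23, 7.7, 0, 0, 0, -0.084, 0], [-24.7, 8.2, 0, 0, 0, -0.09, 0], [-26.2, 8.7, 0, 0, 0, -0.095, 0], [-27.4, 9.1, 0, 0, 0, -0.1, 0], [-28.3, 9.4, 0, 0, 0, -0.103, 0], [-28.9, 9.6, 0, 0, 0, -0.105, 0], [-29.1, 9.7, 0, 0, 0, -0.106, 0]]]'

```text
time_s: 6.72
ee_pos: [0.5479, -0.2969, 0.1447]
eef_rot: [-3.14, 0.001, 1.501]
force: [-0.2, -0.5, -2.0]
grip_width: 0.0121
```

```bash
python3 -c "
from m import *
c=shot('wrist','w3'); shot('scene','s3'); shot('top','t3'); delta([.5482,-.2963,.013],-.069+np.pi/2)
a=cv2.imread('pics/w3.png');b=cv2.imread('pics/s3.png')
cv2.imwrite('pics/v3.png',np.hstack([cv2.resize(a,(400,300)),cv2.resize(b[150:390,40:360],(400,300))]))
"
```

```text
t 6.87 shift cm [-0.04  0.05 13.18] turn [-0.002  0.    -0.   ] w 0.011818134939628421 F [-0.3 -0.5 -2. ] ee [ 0.548  -0.2958  0.1448]
```

View pics/v3.png

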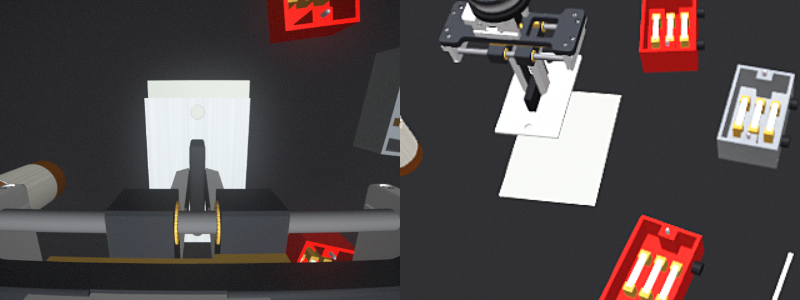

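The plate is level and sits over the mat, aligned with it. Underside minus TCP is 10 mm, so contact should come at TCP z of about 13 mm. I'll descend to just above that, then creep.

Request:
play_rows --steps '[[[0, 0, 0.3, 0, 0, 0, 0], [0, 0, 0.9, 0, 0, 0, 0], [0, 0, 1.8, 0, 0, 0, 0], [0, 0, 3, 0, 0, 0, 0], [0, 0, 4.3, 0, 0, 0, 0], [0, 0, 5.6, 0, 0, 0, 0], [0, 0, 6.9, 0, 0, 0, 0], [0, 0, 8.1, 0, 0, 0, 0], [0, 0, 9.2, 0, 0, 0, 0], [0, 0, 10.2, 0, 0, 0, 0], [0, 0, 11, 0, 0, 0, 0], [0, 0, 11.6, 0, 0, 0, 0], [0, 0, 12.1, 0, 0, 0, 0], [0, 0, 12.4, 0, 0, 0, 0], [0, 0, 12.6, 0, 0, 0, 0], [0, 0, 12.7, 0, 0, 0, 0], [0, 0, 12.8, 0, 0, 0, 0], [0, 0, 12.8, 0, 0, 0, 0]]]'

```text
time_s: 8.37
ee_pos: [0.5478, -0.2959, 0.017]
eef_rot: [-3.14, 0.001, 1.502]
force: [0.2, -0.3, -1.4]
grip_width: 0.0121
```

Request:
play_rows --steps '[[[0, 0, 0.05, 0, 0, 0, 0], [0, 0, 0.1, 0, 0, 0, 0], [0, 0, 0.15, 0, 0, 0, 0], [0, 0, 0.2, 0, 0, 0, 0], [0, 0, 0.25, 0, 0, 0, 0], [0, 0, 0.3, 0, 0, 0, 0], [0, 0, 0.3, 0, 0, 0, 0]]]'

```text
time_s: 8.95
ee_pos: [0.5478, -0.2958, 0.0138]
eef_rot: [-3.14, 0.001, 1.502]
force: [-0.4, -0.3, -2.0]
grip_width: 0.0123
```

Request:
play_rows --steps '[[[0, 0, 0.03, 0, 0, 0, 0], [0, 0, 0.06, 0, 0, 0, 0], [0, 0, 0.08, 0, 0, 0, 0], [0, 0, 0.1, 0, 0, 0, 0], [0, 0, 0.1, 0, 0, 0, 0]]]'

```text
time_s: 9.37
ee_pos: [0.5478, -0.2958, 0.0132]
eef_rot: [-3.14, 0.001, 1.502]
force: [-3.0, 1.0, 4.0]
grip_width: 0.0115
```

Contact: the vertical force went from -2 to +4 N at z = 13.2 mm, as predicted. I'll release gently and retreat.

Request:
play_rows --steps '[[[0, 0, 0, 0, 0, 0, 0.15], [0, 0, 0, 0, 0, 0, 0.2], [0, 0, 0, 0, 0, 0, 0.25], [0, 0, 0, 0, 0, 0, 0.35], [0, 0, 0, 0, 0, 0, 0.45], [0, 0, 0, 0, 0, 0, 0.5], [0, 0, 0, 0, 0, 0, 0.5], [0, 0, -0.5, 0, 0, 0, 0.5], [0, 0, -1.5, 0, 0, 0, 0.5], [0, 0, -3, 0, 0, 0, 0.5], [0, 0, -5, 0, 0, 0, 0.5], [0, 0, -7, 0, 0, 0, 0.5], [0, 0, -9, 0, 0, 0, 0.5], [0, 0, -11, 0, 0, 0, 0.5], [0, 0, -13, 0, 0, 0, 0.5], [0, 0, -15, 0, 0, 0, 0.5], [0, 0, -16.5, 0, 0, 0, 0.5], [0, 0, -17.5, 0, 0, 0, 0.5], [0, 0, -18, 0, 0, 0, 0.5], [0, 0, -18, 0, 0, 0, 0.5]]]'

```text
time_s: 11.03
ee_pos: [0.5483, -0.2959, 0.1944]
eef_rot: [3.141, 0.001, 1.502]
force: [0.6, -0.5, -0.4]
grip_width: 0.0469
```

```bash
python3 -c "
from m import *
shot('wrist','w4');shot('scene','s4');shot('top','t4')
c=load('w4');t,q=quad('w4',tuple(int(v) for v in proj(c,np.array([.58,-.27,.008]))));print(q)
if len(q)==4: rect([atz(c,p,.008) for p in q])
t,q=quad('w4',tuple(int(v) for v in proj(c,np.array([.63,-.29,.003]))));print(q)
delta([.548,-.296,.2],1.5)
a=cv2.imread('pics/w4.png');b=cv2.imread('pics/s4.png')
cv2.imwrite('pics/v4.png',np.hstack([cv2.resize(a,(400,300)),cv2.resize(b,(400,300))]))
"
```

```text
[[387.27655 131.94563]
 [381.46515 273.2222 ]
 [270.81268 308.2698 ]
 [245.58867 132.54492]]
mid [ 537.5 -289.8    8. ] sides [153.  133.7 196.3 146.4] yaw 3.133
[[387.2772  131.94667]
 [359.80585 308.2461 ]
 [270.81326 308.2702 ]
 [245.58867 132.54492]]
t 11.18 shift cm [-0.04  0.03 -0.79] turn [-0.003 -0.     0.002] w 0.046800313181669 F [-0.8  0.4 -0.6] ee [ 0.5477 -0.2956  0.1921]
```

View pics/v4.png

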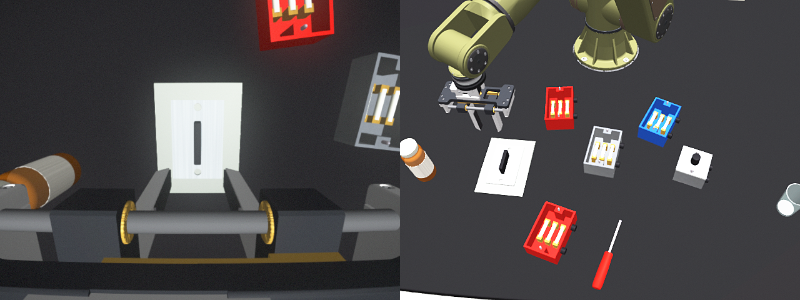

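The plate lies flat, bar up, well inside the mat, and nothing else has moved. As a last centring check, I'll overlay the ideal plate outline on a crop.

```bash
python3 -c "
from h import *
c=load('s4');y=-.069;Rz=np.array([[np.cos(y),-np.sin(y)],[np.sin(y),np.cos(y)]]);im=cv2.imread('pics/s4.png')
im=cv2.resize(im[205:325,105:230],None,fx=5,fy=5,interpolation=cv2.INTER_CUBIC);im=cv2.convertScaleAbs(im,alpha=3,beta=-510)
P=[(proj(c,np.r_[np.array([.5482,-.2963])+Rz@[sx*.07,sy*.045],.008])-[105,205])*5+2 for sx,sy in [(1,1),(1,-1),(-1,-1),(-1,1)]]
cv2.polylines(im,[np.array(P,int)],True,(0,0,255),1);cv2.imwrite('pics/v5.png',im)
"
```

```text
(no output)
```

View pics/v5.png

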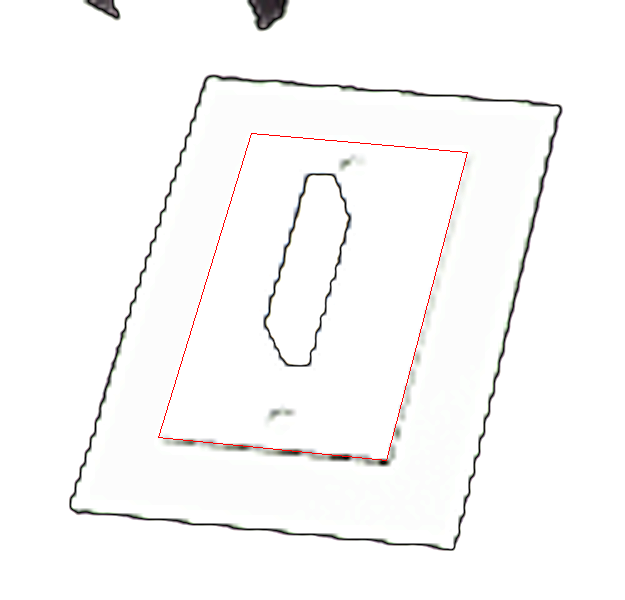

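The plate edges match the ideal centred outline to within about 1 mm, with corner (388,460) on the line. Handing in.

```bash
python3 -c "
from h import *
print(ctrl.hand_in())"
```

```text
the job is handed in; nothing more can be done
None
```

The fuse box is open: I lifted its cover straight up off the two pins by the bar and set it down flat, grip up, in the middle of the mat. I handed the job in at about 11 s. I left the square junction box and the red and blue boxes alone.

- **Finding the parts:** Two views put the plate at 141 x 91 mm with its top at 59 mm (stated 60), and the mat at 200 x 150 mm. The wrist camera agreed on the plate's position to about 1 mm.
- **Setting down:** Contact came at 13.2 mm tool height, as predicted, with only a few newtons of force, and I released it after that.
- **Last checks:** The plate's visible edges match the ideal centred outline to about 1 mm, and the gripper is clear above with nothing in contact. My automatic corner fit of the placed plate in the wrist image failed, because the pale mat merged with the plate. I relied on the scene-camera overlay for that check instead.

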